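# Lock the job-card stand and hold a spring clip open over the card

### The arm

A 6-joint arm with a two-finger parallel gripper is mounted at the origin on the work surface. World frame = base frame: x ahead of the robot, y to its left, z up, the work surface at z = 0. Lengths are in m, angles in rad, forces in N, time in s.
With the tool pointing down it reaches from about 0.3 to 0.875 m from the base axis. Payload 6.4 kg.
Tool frame: the origin (TCP) lies between the finger pads; the fingertips stand 25 mm ahead of it and the grasp point (between the pads) lies 6 mm ahead of it; z points along the fingers, y is the line along which they close (so a half turn about z gives the same grasp; the last joint's range is limited). The gripper opens to 85 mm and grips with 20 to 120 N. Pads are 22 mm wide; open, the fingers measure 114 mm over their backs; the gripper's body (76 mm by 85 mm) begins 54 mm behind the grasp point. The pads swing forward as they close: fully open they stand 13 mm farther back than shut.
Start: joints at [1.057, 0.181, 1.607, -0, 1.354, -0.206], TCP at [0.174, 0.548, 0.256] pointing down, gripper open.
Joint ranges: [-2.99, 2.99], [-0.89, 2.07], [0.3, 2.58], [-1.14, 4.28], [0, 2.63], [-3.12, 3.12]. Speed limits (rad/s): [2.57, 2.57, 3.01, 3.14, 3.14, 3.14].

### API

Orientations are given as a unit quaternion [w, x, y, z].
In Python, from bench import ctrl gives the robot as it stands.
- The arm moves only by the tool servo_tool, never from a script. Its argument "series" is text: rows parted by semicolons, each of 7 numbers parted by spaces: the gripper command: -1 is fully open, 1 is shut, values between are in proportion, then the shift along the tool's x, y, z in m, then the turn, a rotation vector about the tool's x, y, z in degrees. A call has 1 to 12 rows; each row is the pose to reach, as a shift and turn from the pose commanded when the call began, along the tool's axes at that moment; what a row does not reach only later rows make up. A row lasts 1/12 s, in which the tool goes at most 41.7 mm and 7.16 degrees, less where a joint would pass 70% of its speed; a pose out of reach is approached as far as the arm can. A call with a gripper value outside its range is refused whole. The fingers move at their own pace and stop on an object; the grip force is fixed at half the most. Time passes only in rows, so rows that repeat a pose let the fingers close. It gives the time, the measured TCP pose, the force, the opening and the grip force at its end, in the units of the state.
- ctrl.get_obs(): the state, without advancing time (a new reading comes with each control period).
- ctrl.camera(name): name is "scene" or "top" or "wrist"; returns a dict with "img" (384x512x3 uint8, red, green, blue), "z_map" (384x512 float32, m along the optical axis (not along the pixel's ray), 0 where there is no reading), "fovy" (degrees; the focal length in pixels is half the picture's height over the tangent of half this angle, whatever the lens; pixels are square), "cx", "cy" (the principal point, pixels), "k1" (the pictures are not rectified: a ray, as slopes to the right and down, at radius r is drawn at 1 + k1 r^2 times it, then the intrinsics apply), "extrinsics" (4x4, takes a point from camera to world coordinates); the wrist camera has in their place "T_tool_cam" (4x4, takes a point from camera to tool coordinates, whose origin is the TCP and whose axes are the flange's). Camera axes: x right, y down, z forward; pixel columns grow to the right and rows downward; lengths in m; the calibration is good to about 2 mm. A picture is of the moment at which its call begins: read the wrist's pose just before it.
- ctrl.hand_in(): hands the job in; it is judged then, once.
The state is a dict: "time_s": time; "q": joint angles; "dq": joint speeds; "joint_efforts": joint torques, N m; "eef_pos": TCP position; "eef_rot": TCP orientation; "wrist_force": force on the tool from outside, world axes, zero at the start; "torque": the same for the moment, N m; "opening": opening from 0.0 (shut) to 1.0 (fully open); "grasp_force": force on a finger pad.
Only numpy, scipy, OpenCV 4.12 (cv2) and the standard library are available. Lean on these libraries where they do the work, as an engineer would, in place of code of your own. Each camera call takes 0.05 s, during which the arm holds its last target. There are 200 camera calls.

### The job

Turn the lock collar on the red job-card stand clockwise until its yellow pointer is fully home at the green locked mark. Then squeeze the orange spring clip's handles so that its jaws gape wide, and hold it upright and open astride the card's top edge at the blue mark, the edge well inside the mouth but the clip not touching the card, ready for me to slide in a sheet. Finish while still holding the clip squeezed open there, and leave the brass tee, the blue tub and the steel union where they are.

Things in the scene. Friction and masses are not known exactly. Their poses are not given: they have to be found in the camera images.
- collar (a joint): Turn of the lock collar, rad. It grows clockwise seen from above; it starts between 0 and 0.4, the green locked mark is at 1.2, a hard stop at 1.25. It is stiff (about 0.12 N m) and stays where it is left.
- collar_grip (a point): Centre of the lock collar (aluminium ring, 48 mm across, vertical axis, 42 mm above the table, 30 mm above the stand's foot). Its y axis points, level, to the black ear with the yellow pointer and turns with the collar. Pinch across the two ears: outer flats 54 mm apart along y, 24 mm wide, 24 mm high (12 mm up and down from here). The post end in the ring stands 16 mm above here.
- card_edge (a point): Middle of the top edge of the upright white card plate, at the blue mark (30 mm wide, both faces), 150 mm above the table. The plate is rigid and fixed to the red stand: 4 mm thick (along this point's x, level), 90 mm wide (along its y, level). The collar lies 120 mm away along this point's -x.
- clip_center (a point): Pivot of the orange spring clip, half-way up: 50 mm above its jaw tips. y is level along the pivot, x across the clip (the way it opens), z up. Two handles, 32 mm wide along y, rise to 50 mm above here; let go they splay to 53 mm over their outer ends, fully squeezed they stand parallel, 24 mm over their outsides, against a stop. Pinch them along x, 25 to 40 mm above here.
- clip_jaw (a joint): Opening angle of one jaw of the clip from closed, rad: 0 closed, 0.3 fully open (handles parallel); the other jaw mirrors it. The spring needs about 4 N on each handle to start opening and 8 N to open fully.
- rest: Black rubber tray the clip stands on, fixed, 130 x 110 mm, floor 4 mm thick, rim 10 mm above the table; origin under its centre, on the table.
- stand: Red stand with collar and card, fixed to the table, foot 220 x 110 x 12 mm; origin on the table under the middle of its foot, x towards the card.
- clip: The whole clip, 100 mm tall, about 110 g; origin between its closed jaw tips, axes as clip_center. It starts upright and closed (jaws 18 mm thick, 34 mm wide) on the rubber rest. Fully squeezed, the jaws gape 30 mm at the tips, 48 mm below the pivot, narrowing evenly up to it; the card's edge belongs about 26 mm below the pivot, between the jaws.
- tee: Bystander: brass tee, 56 x 32 x 26 mm, loose on the table; origin under its centre.
- tub: Bystander: blue open tub of white plastic clips, 100 x 80 x 40 mm, loose; origin under its centre.
- union: Bystander: dark steel union, 32 mm across, 40 mm tall, loose; origin under its centre.
Things that resemble listed ones, but are neither listed nor needed, are in the scene too. Of the things shaped like the clip, the orange one is meant.

How it is judged:
By the outcome, as a careful person would: the job done as asked, in the order asked, and still so for the second after the job is handed in, while the arm keeps its last pose, push and grip.
It also fails if it takes over 54 s, if anything falls off the work surface, if the arm or the gripper's body presses on something with over 40 N, if the wrist force passes 120 N, or if a joint passes its speed limit or range.

## Working session

There is one attempt and no reset: what is moved stays moved. The work goes in short steps, Python scripts to look and compute and a tool call to move; the robot and the scene stay as the last step left them, time stands still between calls to the robot, and variables do not carry over. Pictures are saved under pics/ and viewed, at most 10 in all, crops included, and the job is handed in when it is done.

Besides the shell and the picture viewer there is one more tool, called after ">>>" as name(argument=value, ...) on one line, values as JSON. servo_tool: Moves the arm, as the interface text tells. Its arguments: {"type":"object","properties":{"series":{"type":"string"}},"required":["series"]}

```bash
ls; mkdir -p pics; cat > h.py <<'E'
import numpy as np, cv2
from bench import ctrl
from scipy.spatial.transform import Rotation as R
def tool():
    o=ctrl.get_obs(); T=np.eye(4); q=o["eef_rot"]; T[:3,:3]=R.from_quat([q[1],q[2],q[3],q[0]]).as_matrix(); T[:3,3]=o["eef_pos"]; return T,o
def cam(n):
    T,_=tool(); c=ctrl.camera(n)
    c["E"]=c["extrinsics"] if n!="wrist" else T@c["T_tool_cam"]
    h=c["img"].shape[0]; c["f"]=h/2/np.tan(np.radians(c["fovy"])/2); return c
def slopes(c,uv):
    p=(np.atleast_2d(uv).astype(float)-[c["cx"],c["cy"]])/c["f"]; s=p.copy()
    for _ in range(20): s=p/(1+c["k1"]*(s**2).sum(1,keepdims=True))
    return s
def pts(c):
    h,w=c["z_map"].shape; v,u=np.mgrid[:h,:w]
    s=slopes(c,np.c_[u.ravel(),v.ravel()]); z=c["z_map"].ravel()[:,None]
    P=np.c_[s*z,z]@c["E"][:3,:3].T+c["E"][:3,3]; P[z[:,0]==0]=np.nan
    return P.reshape(h,w,3)
def ray(c,uv): 
    s=slopes(c,uv); d=np.c_[s,np.ones(len(s))]@c["E"][:3,:3].T; return c["E"][:3,3],d
def proj(c,X):
    p=(np.atleast_2d(X)-c["E"][:3,3])@c["E"][:3,:3]; s=p[:,:2]/p[:,2:]
    return s*(1+c["k1"]*(s**2).sum(1,keepdims=True))*c["f"]+[c["cx"],c["cy"]]
def save(n,im,k=1): cv2.imwrite("pics/"+n,cv2.resize(im[...,::-1],None,fx=k,fy=k,interpolation=cv2.INTER_CUBIC))
E
python3 - <<'E'
from h import *
a=cam("top");b=cam("scene");save("top.png",a["img"],1.5);save("scene.png",b["img"],1.5)
for c in(a,b): print(c["f"],c["cx"],c["cy"],c["k1"],c["E"].round(3).tolist(),(c["z_map"]==0).mean())
np.save("/tmp/tp.npy",pts(a))
E
```

```text
pics
365.33369886033285 255.71873808667698 190.02565313755272 -0.0888769439822155 [[-0.005, -0.994, 0.112, 0.505], [-1.0, 0.002, -0.024, 0.019], [0.024, -0.112, -0.993, 1.202], [0.0, 0.0, 0.0, 1.0]] 0.004267374674479167
411.5377864102505 251.01492740892263 191.96046934750558 -0.1142691883133887 [[0.294, 0.687, -0.665, 1.361], [0.956, -0.207, 0.209, -0.23], [0.006, -0.697, -0.717, 0.897], [0.0, 0.0, 0.0, 1.0]] 0.0038960774739583335
```

View pics/top.png

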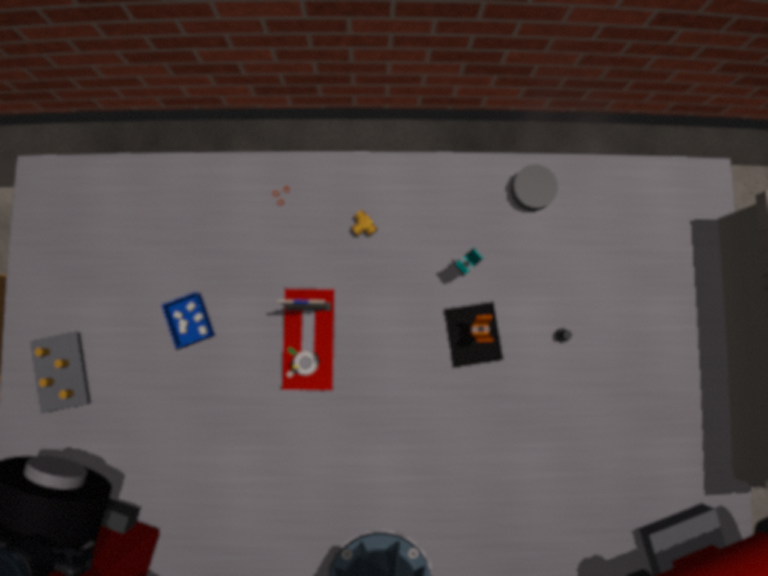

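View pics/scene.png

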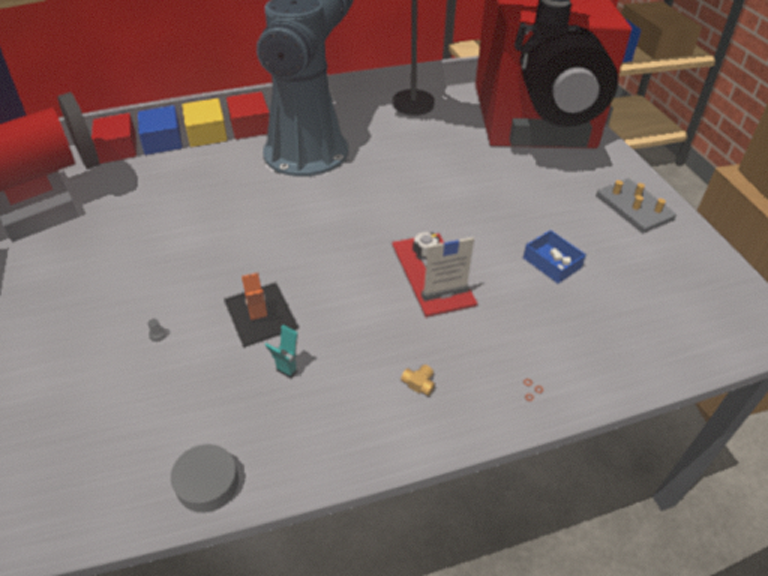

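The top view shows the red stand at (308,340), with its collar at (304,363), the card at (303,302) and the blue mark at (300,301). The orange clip stands on the black tray at (482,328). The only look-alike for the clip is the teal one at (468,262), so I choose the orange one. The tub is at (188,320), the tee at (363,224) and the union at (562,335).

```bash
python3 - <<'E'
from h import *
P=np.load("/tmp/tp.npy")
def at(u,v): return P[int(v/1.5),int(u/1.5)].round(3)
for n,u,v in [("collar",304,363),("card",302,302),("clip",482,328),("teal",470,260),("tee",363,224),("tub",188,320),("union",562,335),("c1",286,290),("c2",333,290),("c3",333,388),("c4",283,388)]: print(n,at(u,v))
T,o=tool(); print(T.round(3).tolist(),o["opening"],o["wrist_force"])
c=ctrl.camera("wrist");print(c["T_tool_cam"].round(3).tolist(),c["fovy"])
# red foot rect
b=ctrl.camera("top")["img"].astype(int); m=((b[...,0]>120)&(b[...,1]<50)&(b[...,2]<50)); m[:180]=0;m[262:]=0;m[:,:180]=0;m[:,230:]=0
q=P[m]; q=q[(q[:,2]<.03)]; print(len(q),cv2.minAreaRect((q[:,:2]*1000).astype(np.float32)))
o_=((b[...,0]>150)&(b[...,1]>50)&(b[...,1]<120)&(b[...,2]<60)); o_[:200]=0;o_[240:]=0;o_[:,:300]=0;o_[:,340:]=0
q=P[o_];print(q.round(3)[::6].tolist(), cv2.minAreaRect((q[:,:2]*1000).astype(np.float32)))
E
```

```text
collar [0.472 0.158 0.06 ]
card [0.592 0.151 0.152]
clip [ 0.545 -0.213  0.063]
teal [ 0.688 -0.192  0.059]
tee [0.773 0.035 0.028]
tub [0.565 0.419 0.007]
union [ 0.529 -0.394  0.031]
c1 [0.63  0.205 0.012]
c2 [0.629 0.1   0.017]
c3 [0.419 0.1   0.002]
c4 [0.42  0.209 0.011]
[[-0.953, 0.303, -0.001, 0.174], [0.303, 0.953, -0.001, 0.548], [0.0, -0.002, -1.0, 0.255], [0.0, 0.0, 0.0, 1.0]] 0.9996500192751548 [-0.54620502 -0.60858115 -0.32115212]
[[-0.0, -0.952, -0.306, 0.078], [1.0, -0.0, 0.0, 0.001], [-0.0, -0.306, 0.952, -0.118], [0.0, 0.0, 0.0, 1.0]] 65.56197065692163
1243 ((523.5552368164062, 154.83480834960938), (104.45130157470703, 214.34490966796875), 89.80718994140625)
[] ((0.0, 0.0), (0.0, 0.0), 0.0)
```

>>> servo_tool(series="-1 -0.40 -0.285 -0.03 0 0 0;-1 -0.40 -0.285 -0.03 0 0 0;-1 -0.40 -0.285 -0.03 0 0 0;-1 -0.40 -0.285 -0.03 0 0 0;-1 -0.40 -0.285 -0.03 0 0 0;-1 -0.40 -0.285 -0.03 0 0 0;-1 -0.40 -0.285 -0.03 0 0 0;-1 -0.40 -0.285 -0.03 0 0 0;-1 -0.40 -0.285 -0.03 0 0 0;-1 -0.40 -0.285 -0.03 0 0 0;-1 -0.40 -0.285 -0.03 0 0 0;-1 -0.40 -0.285 -0.03 0 0 0")

```text
time_s: 1.2
eef_pos: [0.4703, 0.1526, 0.2866]
eef_rot: [0.0, 0.154, 0.988, -0.0]
wrist_force: [0.1, 0.6, 0.1]
opening: 0.995
grasp_force: 0.0
```

>>> servo_tool(series="-1 0 0 0 0 0 0")

```text
time_s: 1.28
eef_pos: [0.4724, 0.1505, 0.2868]
eef_rot: [0.001, 0.156, 0.988, -0.001]
wrist_force: [0.1, -0.5, -0.5]
opening: 1.001
grasp_force: 0.0
```

```bash
python3 - <<'E'
from h import *
T,o=tool();print(T.round(4).tolist(),o["time_s"],o["q"])
c=cam("wrist");save("w1.png",c["img"],1.5)
E
```

```text
[[-0.9513, 0.3083, 0.0023, 0.4724], [0.3083, 0.9513, -0.0019, 0.1505], [-0.0028, -0.0011, -1.0, 0.2868], [0.0, 0.0, 0.0, 1.0]] 1.2833 [ 0.06976799 -0.02676067  1.76646423 -0.00212071  1.39972166 -1.18723574]
```

View pics/w1.png

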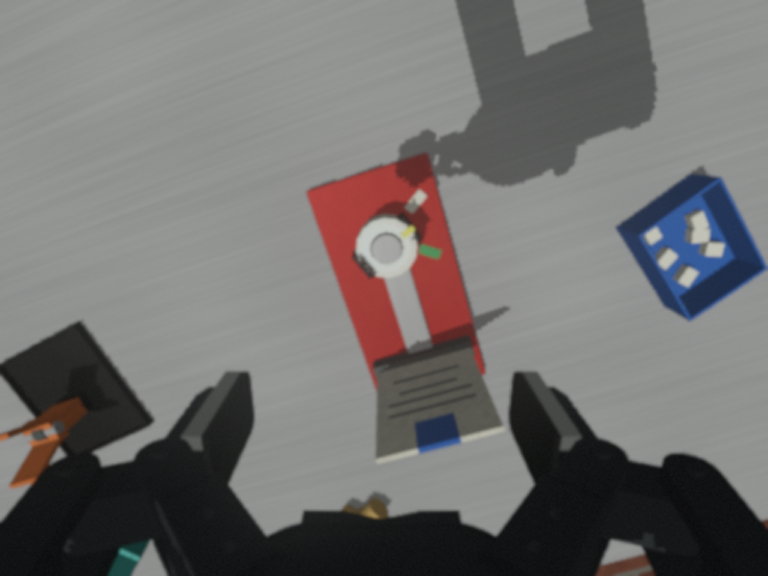

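The wrist view shows the collar centre at (386,247), with ears at (362,264) and (410,222). The yellow pointer is at (408,232), the green locked mark at (430,252) and a white mark at (416,200). The card edge's blue mark is at (439,446), and part of the orange clip shows at (40,435).

```bash
cat > meas.py <<'E'
from h import *
def masks(im):
    h=cv2.cvtColor(im,cv2.COLOR_RGB2HSV); H,S,V=h[...,0],h[...,1],h[...,2]
    return dict(yellow=(H>20)&(H<36)&(S>100)&(V>90),green=(H>45)&(H<80)&(S>100)&(V>40),blue=(H>105)&(H<130)&(S>120)&(V>40),red=((H<5)|(H>175))&(S>150)&(V>80),orange=(H>=6)&(H<16)&(S>150)&(V>60),white=(S<45)&(V>120),black=V<45)
if __name__=="__main__":
    c=cam("wrist");P=pts(c);M=masks(c["img"])
    def near(m,x,y,r,zl,zh):
        q=P[m];return q[(np.hypot(q[:,0]-x,q[:,1]-y)<r)&(q[:,2]>zl)&(q[:,2]<zh)]
    A=np.ones(M["red"].shape,bool)
    q=near(A,.472,.155,.032,.053,.075);
    q=near(A,.472,.155,.05,.045,.056); print("collar top",len(q),np.nanmedian(q,0).round(4))
    (x,y),r=cv2.minEnclosingCircle((q[:,:2]*1000).astype(np.float32));print("circ",x,y,r)
    for k in("yellow","green","black","white"):
        q=near(M[k],.472,.155,.06,.005,.08)
        if len(q): print(k,len(q),q.mean(0).round(4),q.min(0).round(4),q.max(0).round(4))
    q=P[M["blue"]];q=q[(abs(q[:,0]-.59)<.03)&(abs(q[:,1]-.155)<.05)];print("blue",len(q),q.mean(0).round(4),q.min(0).round(4),q.max(0).round(4))
    q=near(A,.592,.155,.07,.135,.16);print("card",len(q),q.mean(0).round(4));print(cv2.minAreaRect((q[:,:2]*1000).astype(np.float32)))
    q=near(M["red"],.524,.155,.15,.005,.02);print("foot",q.mean(0).round(4),cv2.minAreaRect((q[:,:2]*1000).astype(np.float32)))
    z=P[200:330:10,250:320:10]
    save("w1c.png",c["img"][90:320,180:350],3)
    u=slice(130,200)
    np.save("/tmp/P.npy",P)
E
python3 meas.py
```

```text
collar top 1079 [0.4727 0.1556 0.0538]
circ 474.55340576171875 154.91842651367188 28.881229400634766
yellow 42 [0.4686 0.1781 0.051 ] [0.4627 0.1723 0.0111] [0.504  0.1973 0.0559]
green 27 [0.4988 0.1888 0.0127] [0.4946 0.1826 0.0111] [0.5034 0.1951 0.014 ]
white 1552 [0.4813 0.1558 0.0459] [0.4143 0.129  0.0065] [0.5319 0.1978 0.0605]
blue 476 [0.5931 0.1535 0.1391] [0.5911 0.1397 0.1224] [0.5969 0.1669 0.1515]
card 1061 [0.5933 0.1538 0.1449]
((594.5114135742188, 153.2449951171875), (90.6270751953125, 6.627710819244385), 89.3919448852539)
foot [0.4967 0.1523 0.0118] ((523.0810546875, 154.65916442871094), (105.89859008789062, 213.4624481201172), 89.21159362792969)
```

```bash
python3 -c "
import cv2;i=cv2.imread('pics/w1.png');cv2.imwrite('pics/w1d.png',cv2.resize(i[170:300,320:470],None,fx=4,fy=4))"
```

```text
(no output)
```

View pics/w1d.png

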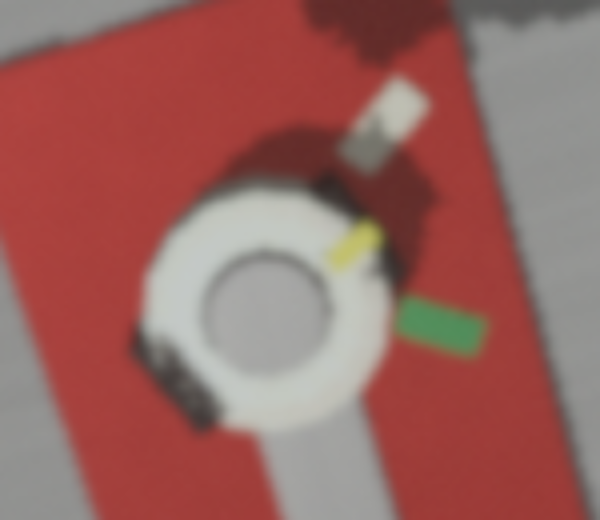

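The crop shows the collar ring centre at (267,312) with the yellow pointer at (355,245). The ears are at (180,385) and (365,230), the green mark is at (440,327) and the white start mark at (390,122). The pointer has about 40–60° to go clockwise.

```bash
python3 - <<'E'
from h import *
from meas import masks
c=cam("wrist");P=pts(c);M=masks(c["img"])
X=P.reshape(-1,3)
near=lambda q,r:np.hypot(q[:,0]-.474,q[:,1]-.155)<r
# ring circle fit at top: non-black light pixels z>.048
q=P[(c["img"].min(2)>110)];q=q[near(q,.035)&(q[:,2]>.049)&(q[:,2]<.057)]
(x,y),r=cv2.minEnclosingCircle((q[:,:2]*1000).astype(np.float32));print("ring",len(q),x,y,r,q[:,2].mean())
C=np.array([x,y])/1000
def az(n,v): v=v[:,:2].mean(0)-C; print(n,np.degrees(np.arctan2(v[1],v[0])),np.hypot(*v))
q=P[M["yellow"]];q=q[near(q,.05)&(q[:,2]>.048)];az("yellow",q)
q=P[M["green"]];q=q[near(q,.06)&(q[:,2]<.03)];az("green",q)
q=P[(c["img"].min(2)>90)];q=q[(q[:,0]<.455)&(q[:,1]>.165)&near(q,.07)&(q[:,2]>.009)];print(len(q),q.mean(0));az("white",q)
# black at height
q=P[(c["img"].max(2)<70)];q=q[near(q,.04)&(q[:,2]>.040)];print(len(q))
for s in(1,-1):
    d=np.array([-.26,.966])*s; p=q[((q[:,:2]-C)@d)>.01]
    if len(p): az("ear%d"%s,p);print(len(p),p[:,2].mean(),cv2.minAreaRect((p[:,:2]*1000).astype(np.float32)))
# card top edge
q=X[(abs(X[:,0]-.594)<.012)&(X[:,2]>.146)&(abs(X[:,1]-.155)<.06)];print("edge",len(q),q.mean(0),np.percentile(q[:,2],[50,95]),cv2.minAreaRect((q[:,:2]*1000).astype(np.float32)))
E
```

```text
ring 928 474.81353759765625 154.49501037597656 24.500959396362305 0.053955769783900424
yellow 110.17170914770708 0.023742856422524564
green 54.9179090086328 0.041778188666487054
114 [0.4487469  0.18901494 0.01529616]
white 127.05713259022964 0.04325616182328504
11984
ear1 115.23724091683202 0.02709154459404473
5797 0.3422908748360656 ((466.243408203125, 181.28610229492188), (40.687843322753906, 17.05402374267578), 56.13272476196289)
ear-1 -142.0294249935476 0.03649700128680024
1934 0.34488493423981215 ((450.4747009277344, 127.98136901855469), (13.525985717773438, 20.475452423095703), 7.6251115798950195)
edge 533 [0.59391514 0.15336493 0.14905136] [0.14944552 0.15061685] ((594.5347900390625, 153.23968505859375), (90.43025207519531, 6.2666015625), 89.2464370727539)
```

>>> servo_tool(series="-1 -0.001 0.0045 0.03 0 0 -7;-1 -0.001 0.0045 0.06 0 0 -14;-1 -0.001 0.0045 0.09 0 0 -21;-1 -0.001 0.0045 0.12 0 0 -28;-1 -0.001 0.0045 0.14 0 0 -35;-1 -0.001 0.0045 0.16 0 0 -38;-1 -0.001 0.0045 0.16 0 0 -38;-1 -0.001 0.0045 0.16 0 0 -38;-1 -0.001 0.0045 0.16 0 0 -38")

```text
time_s: 2.18
eef_pos: [0.4716, 0.1601, 0.1274]
eef_rot: [0.001, -0.177, 0.984, -0.0]
wrist_force: [0.4, -0.1, -0.2]
opening: 0.996
grasp_force: 0.0
```

```bash
python3 - <<'E'
from h import *
from meas import masks
T,o=tool();print(T.round(4).tolist(),o["time_s"])
c=cam("wrist");P=pts(c);M=masks(c["img"]);save("w2.png",c["img"],1.5)
near=lambda q,r:np.hypot(q[:,0]-.474,q[:,1]-.155)<r
q=P[(c["img"].min(2)>90)];q=q[near(q,.035)&(q[:,2]>.049)&(q[:,2]<.058)]
(x,y),r=cv2.minEnclosingCircle((q[:,:2]*1000).astype(np.float32));print("ring",len(q),x,y,r,q[:,2].mean())
C=np.array([x,y])/1000
def az(n,v): v=v[:,:2].mean(0)-C; print(n,len(v),np.degrees(np.arctan2(v[1],v[0])),np.hypot(*v))
q=P[M["yellow"]];q=q[near(q,.05)&(q[:,2]>.048)];az("yellow",q)
q=P[M["green"]];q=q[near(q,.06)&(q[:,2]<.03)];az("green",q)
E
```

```text
[[-0.9376, -0.3477, 0.0013, 0.4716], [-0.3477, 0.9376, 0.0002, 0.1601], [-0.0013, -0.0003, -1.0, 0.1274], [0.0, 0.0, 0.0, 1.0]] 2.1833
ring 3060 475.1703796386719 154.9234161376953 24.931503295898438 0.0544091079731388
yellow 2 111.97876069708634 0.02180231587829272
green 2 55.37634625742298 0.045498998202770785
```

View pics/w2.png

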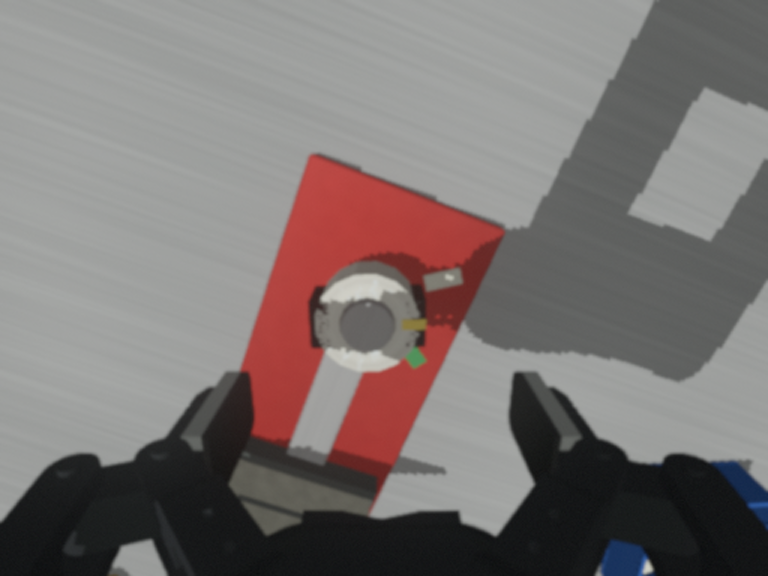

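The view shows the ears level left and right of the collar, at (318,317) and (418,317), with the pointer on the right at (413,324). The grasp is therefore aligned with the pads and needs about −6 mm along tool y.

>>> servo_tool(series="-1 -0.0015 -0.006 0.0 0 0 0;-1 -0.0015 -0.006 0.02 0 0 0;-1 -0.0015 -0.006 0.04 0 0 0;-1 -0.0015 -0.006 0.06 0 0 0;-1 -0.0015 -0.006 0.075 0 0 0;-1 -0.0015 -0.006 0.081 0 0 0;-1 -0.0015 -0.006 0.081 0 0 0;-1 -0.0015 -0.006 0.081 0 0 0")

```text
time_s: 2.9
eef_pos: [0.4757, 0.154, 0.0461]
eef_rot: [0.001, -0.177, 0.984, -0.0]
wrist_force: [0.0, 0.7, -0.2]
opening: 0.997
grasp_force: 0.0
```

>>> servo_tool(series="0 0 0 0 0 0 0;1 0 0 0 0 0 0;1 0 0 0 0 0 0;1 0 0 0 0 0 0;1 0 0 0 0 0 0;1 0 0 0 0 0 0;1 0 0 0 0 0 0")

```text
time_s: 3.48
eef_pos: [0.4756, 0.1547, 0.0468]
eef_rot: [0.001, -0.177, 0.984, 0.0]
wrist_force: [-2.5, 2.0, 7.5]
opening: 0.624
grasp_force: 62.2
```

>>> servo_tool(series="1 0 0 0 0 0 5;1 0 0 0 0 0 10;1 0 0 0 0 0 15;1 0 0 0 0 0 20;1 0 0 0 0 0 25;1 0 0 0 0 0 30;1 0 0 0 0 0 35;1 0 0 0 0 0 40;1 0 0 0 0 0 45;1 0 0 0 0 0 50;1 0 0 0 0 0 54;1 0 0 0 0 0 57")

```text
time_s: 4.48
eef_pos: [0.4754, 0.1533, 0.0468]
eef_rot: [0.001, 0.316, 0.949, -0.001]
wrist_force: [-4.8, -6.4, 10.6]
opening: 0.625
grasp_force: 62.8
```

>>> servo_tool(series="1 0 0 0 0 0 0;1 0 0 0 0 0 0;1 0 0 0 0 0 0")

```text
time_s: 4.73
eef_pos: [0.4754, 0.1532, 0.0468]
eef_rot: [0.001, 0.314, 0.949, -0.001]
wrist_force: [-4.8, -6.4, 10.1]
opening: 0.624
grasp_force: 62.7
```

```bash
python3 - <<'E'
from h import *
T,o=tool();print(np.degrees(np.arctan2(T[1,1],T[0,1])),T[:3,3],o["torque"],o["wrist_force"],o["time_s"])
c=cam("wrist");save("w3.png",c["img"],1.5)
E
```

```text
53.36747941089623 [0.4754462  0.15323344 0.04676353] [-0.75778011  0.42403509 -0.08824498] [-4.77918356 -6.40033559 10.05905787] 4.7333
```

View pics/w3.png

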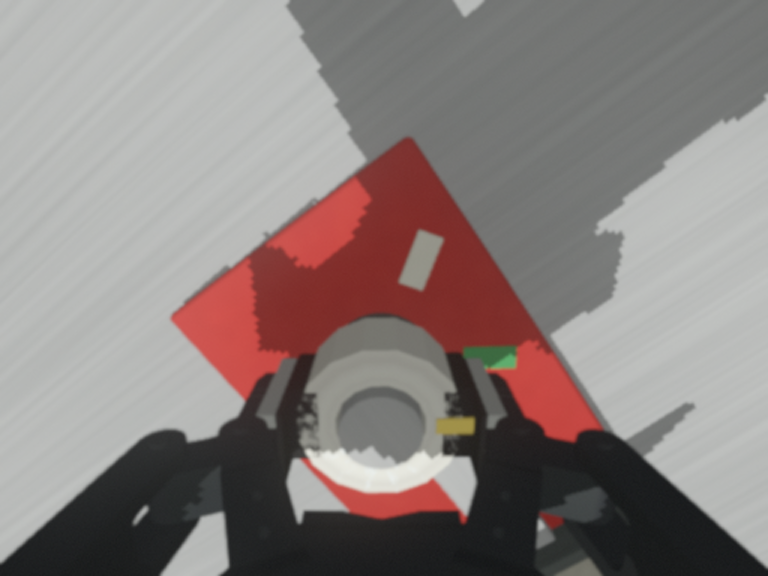

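The view shows the pads still gripping both ears. The pointer, at (455,426), is level in the image, and the green mark at (490,357) is also level, so they look parallel. I'll check both angles numerically.

```bash
python3 - <<'E'
from h import *
from meas import masks
T,o=tool();c=cam("wrist");P=pts(c)
im=c["img"]; H=cv2.cvtColor(im,cv2.COLOR_RGB2HSV)
def pca(n,m,z):
    v,u=np.nonzero(m); O,d=ray(c,np.c_[u,v]); q=O+d*((z-O[2])/d[:,2])[:,None]; q=q[:,:2]
    r=q-[.4752,.1545]; k=np.hypot(*r.T)<.07; q=q[k]; m_=q.mean(0); w,V=np.linalg.eigh(np.cov(q.T)); a=m_-[.4752,.1545]
    print(n,k.sum(),m_,"az",np.degrees(np.arctan2(a[1],a[0])),"axis",np.degrees(np.arctan2(V[1,1],V[0,1]))%180,np.sqrt(w))
    
pca("green",(H[...,0]>45)&(H[...,0]<80)&(H[...,1]>90),.013)
pca("yellow",(H[...,0]>15)&(H[...,0]<36)&(H[...,1]>90),.0545)
E
```

```text
green 346 [0.49888949 0.18996372] az 56.25738663235926 axis 43.79198903677374 [0.002185   0.00508017]
yellow 363 [0.48660994 0.1750174 ] az 60.9211152347469 axis 121.88173411432864 [0.0033663  0.00759062]
```

>>> servo_tool(series="1 0 0 0 0 0 1;1 0 0 0 0 0 1.5;1 0 0 0 0 0 1.5;1 0 0 0 0 0 1.5")

```text
time_s: 5.17
eef_pos: [0.4755, 0.1532, 0.0468]
eef_rot: [0.001, 0.327, 0.945, -0.001]
wrist_force: [-4.6, -7.7, 10.2]
opening: 0.624
grasp_force: 62.7
```

```bash
python3 - <<'E'
from h import *
T,o=tool();print(np.degrees(np.arctan2(T[1,1],T[0,1])),T[:3,3],o["torque"],o["wrist_force"],o["time_s"])
E
```

```text
51.8724041615271 [0.47545868 0.15321457 0.04677722] [-0.75255216  0.50848949 -0.12926447] [-4.63788972 -7.73649554 10.22009069] 5.1667
```

>>> servo_tool(series="1 0 0 0 0 0 1;1 0 0 0 0 0 1.5;1 0 0 0 0 0 1.5")

```text
time_s: 5.42
eef_pos: [0.4754, 0.1532, 0.0468]
eef_rot: [0.001, 0.338, 0.941, -0.001]
wrist_force: [-4.9, -6.2, 10.5]
opening: 0.627
grasp_force: 63.0
```

```bash
python3 - <<'E'
from h import *
T,o=tool();print(np.degrees(np.arctan2(T[1,1],T[0,1])),T[:3,3],o["torque"],o["wrist_force"],o["time_s"])
E
```

```text
50.499882820665306 [0.47537659 0.15316766 0.04676888] [-0.71616694  0.41652033  0.86236929] [-4.88953994 -6.22934443 10.45688459] 5.4167
```

>>> servo_tool(series="1 0 0 0 0 0 -1;-1 0 0 0 0 0 -1;-1 0 0 0 0 0 -1;-1 0 0 0 0 0 -1;-1 0 0 0 0 0 -1;-1 0 0 0 0 0 -1;-1 0 0 -0.03 0 0 -1;-1 0 0 -0.07 0 0 -1;-1 0 0 -0.11 0 0 -1;-1 0 0 -0.15 0 0 -1;-1 0 0 -0.19 0 0 -1;-1 0 0 -0.23 0 0 -1")

```text
time_s: 6.42
eef_pos: [0.4743, 0.1542, 0.2773]
eef_rot: [0.0, 0.331, 0.944, 0.0]
wrist_force: [0.6, 0.7, -0.8]
opening: 1.003
grasp_force: 0.0
```

>>> servo_tool(series="-1 0 0 0 0 0 0;-1 0 0 0 0 0 0;-1 0 0 0 0 0 0")

```text
time_s: 6.67
eef_pos: [0.4745, 0.1541, 0.2748]
eef_rot: [-0.0, 0.331, 0.944, -0.0]
wrist_force: [0.3, -0.8, -0.8]
opening: 0.996
grasp_force: 0.0
```

```bash
cat > col.py <<'E'
from h import *
from meas import masks
T,o=tool();print(T.round(4).tolist(),o["time_s"],o["q"])
c=cam("wrist");P=pts(c);M=masks(c["img"])
near=lambda q,r:np.hypot(q[:,0]-.474,q[:,1]-.155)<r
q=P[(c["img"].min(2)>90)];q=q[near(q,.035)&(q[:,2]>.049)&(q[:,2]<.058)]
(x,y),r=cv2.minEnclosingCircle((q[:,:2]*1000).astype(np.float32));print("ring",len(q),x,y,r,q[:,2].mean())
C=np.array([x,y])/1000
def az(n,v): v=v[:,:2].mean(0)-C; print(n,len(v),np.degrees(np.arctan2(v[1],v[0])),np.hypot(*v))
q=P[M["yellow"]];q=q[near(q,.05)&(q[:,2]>.048)];az("yellow",q)
q=P[M["green"]];q=q[near(q,.06)&(q[:,2]<.03)];az("green",q)
X=P.reshape(-1,3)
q=X[(abs(X[:,0]-.594)<.012)&(X[:,2]>.146)&(abs(X[:,1]-.155)<.06)];print("edge",len(q),q.mean(0),cv2.minAreaRect((q[:,:2]*1000).astype(np.float32)))
q=P[M["blue"]];q=q[(abs(q[:,0]-.594)<.012)&(q[:,2]>.1)&(abs(q[:,1]-.155)<.06)];print("blue",len(q),q.mean(0),q.min(0),q.max(0))
u=proj(c,[[*C,.054]])[0].astype(int);save("w4.png",c["img"][max(u[1]-45,0):u[1]+45,max(u[0]-60,0):u[0]+60],5)
E
python3 col.py
```

```text
[[-0.7812, 0.6243, -0.0003, 0.4745], [0.6243, 0.7812, -0.0, 0.1541], [0.0002, -0.0002, -1.0, 0.2748], [0.0, 0.0, 0.0, 1.0]] 6.6667 [ 7.56811043e-02 -8.02534001e-03  1.77234089e+00  4.51487480e-06
  1.37760369e+00 -8.20875769e-01]
ring 1235 476.23480224609375 155.83653259277344 26.935184478759766 0.05431464259611421
yellow 2 52.2785001148337 0.02266918867341277
green 2 55.72175884915994 0.04075036081951073
edge 352 [0.5939535  0.13699942 0.14909525] ((594.3020629882812, 136.72341918945312), (55.95017623901367, 6.751074314117432), 89.05884552001953)
blue 520 [0.59321946 0.15302552 0.13864263] [0.59126189 0.13968609 0.12178225] [0.5968225  0.16694563 0.15126382]
```

View pics/w4.png

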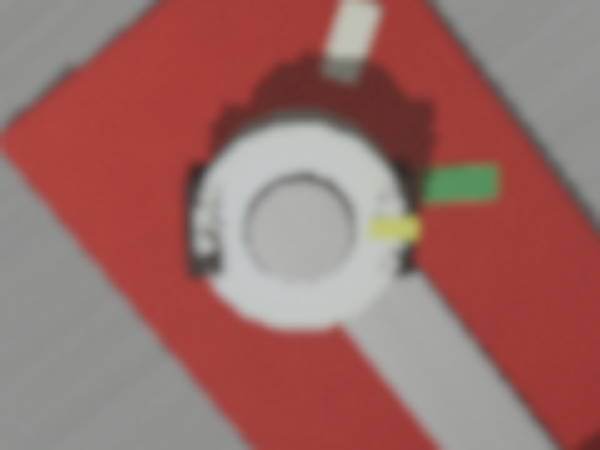

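The crop shows the yellow pointer at (395,228) pointing straight along the ears, just past parallel with the green mark at (460,183). The collar is home against its stop. Next is the clip.

>>> servo_tool(series="-1 -0.028 -0.024 0 0 0 -4;-1 -0.057 -0.048 0 0 0 -8;-1 -0.085 -0.073 0 0 0 -12;-1 -0.114 -0.097 0 0 0 -16;-1 -0.142 -0.121 0 0 0 -20;-1 -0.17 -0.145 0 0 0 -24;-1 -0.199 -0.17 0 0 0 -28;-1 -0.227 -0.194 0 0 0 -32;-1 -0.256 -0.218 0 0 0 -36;-1 -0.284 -0.243 0 0 0 -38;-1 -0.284 -0.243 0 0 0 -38;-1 -0.284 -0.243 0 0 0 -38")

```text
time_s: 7.72
eef_pos: [0.5439, -0.2144, 0.2724]
eef_rot: [-0.002, 0.007, 1.0, 0.001]
wrist_force: [-0.5, -0.2, -0.4]
opening: 0.996
grasp_force: 0.0
```

>>> servo_tool(series="-1 0 0 0 0 0 0;-1 0 0 0 0 0 0")

```text
time_s: 7.88
eef_pos: [0.5445, -0.2115, 0.274]
eef_rot: [-0.001, 0.005, 1.0, 0.001]
wrist_force: [-0.1, 0.2, 0.0]
opening: 0.998
grasp_force: 0.0
```

```bash
cat > clip.py <<'E'
import sys
from h import *
from meas import masks
T,o=tool();print(T.round(4).tolist(),o["time_s"])
c=cam("wrist");P=pts(c);H=cv2.cvtColor(c["img"],cv2.COLOR_RGB2HSV)
m=(H[...,0]>4)&(H[...,0]<18)&(H[...,1]>130)
q=P[m];q=q[(np.hypot(q[:,0]-.545,q[:,1]+.213)<.08)&(q[:,2]>.01)&(q[:,2]<.13)]
print("orange",len(q),q.min(0),q.max(0))
for lo,hi in((.097,.12),(.085,.1),(.07,.085),(.04,.07)):
    p=q[(q[:,2]>lo)&(q[:,2]<hi)]
    if len(p)>5: print(lo,hi,len(p),p.mean(0).round(4),cv2.minAreaRect((p[:,:2]*1000).astype(np.float32)))
t=P[(H[...,2]<60)];t=t[(np.hypot(t[:,0]-.545,t[:,1]+.213)<.12)&(t[:,2]<.02)];print("tray",t.mean(0),cv2.minAreaRect((t[:,:2]*1000).astype(np.float32)))
u=proj(c,[[.545,-.213,.09]])[0].astype(int);print(u)
save(sys.argv[1],c["img"],1.5)
E
python3 clip.py w5.png
```

```text
[[-0.9999, 0.0104, -0.002, 0.5445], [0.0104, 0.9999, 0.0017, -0.2115], [0.002, 0.0016, -1.0, 0.274], [0.0, 0.0, 0.0, 1.0]] 7.8833
orange 1167 [ 0.51677227 -0.22787612  0.05694136] [ 0.56849985 -0.19546724  0.10122439]
0.097 0.12 288 [ 0.5396 -0.2119  0.0988] ((542.5216064453125, -211.58111572265625), (51.25706100463867, 31.87990379333496), 0.8910238146781921)
0.085 0.1 516 [ 0.5466 -0.2114  0.0951] ((542.6385498046875, -211.5792999267578), (51.49099349975586, 31.87990379333496), 0.8910238146781921)
0.07 0.085 281 [ 0.5523 -0.2116  0.0774] ((543.8978271484375, -211.26419067382812), (31.245986938476562, 34.854530334472656), 89.35299682617188)
0.04 0.07 350 [ 0.5466 -0.2114  0.0616] ((543.1389770507812, -211.53184509277344), (25.250009536743164, 31.9139404296875), 0.019515356048941612)
tray [ 0.52223042 -0.20441482  0.0043739 ] ((532.781494140625, -205.8571319580078), (125.81767272949219, 106.80755615234375), 8.061568260192871)
[251 175]
```

View pics/w5.png

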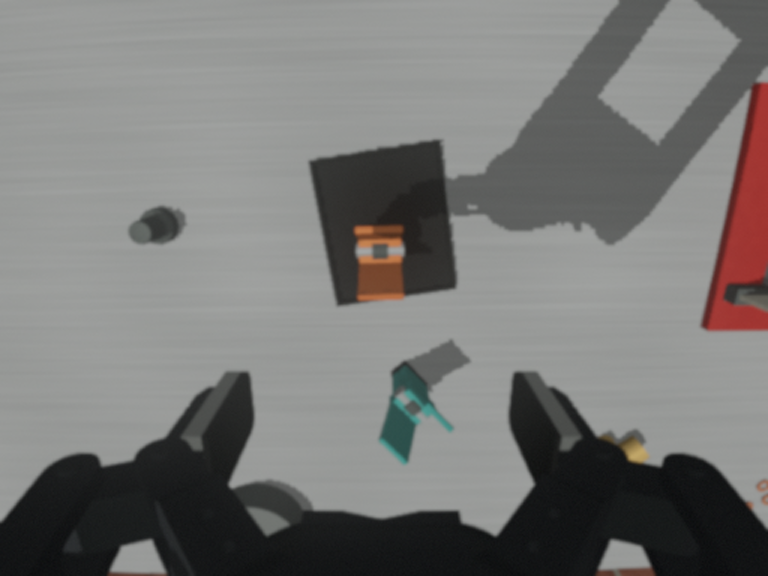

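The orange clip stands upright with its pivot bolt at (380,250) and its handles at (380,230) and (380,280), splayed along world x. The teal one at (410,405) is not meant. The clip's yaw is about 0°, matching the card, so I turn the tool 89° and come down over it.

>>> servo_tool(series="-1 0.002 0 0.01 0 0 7;-1 0.002 0 0.02 0 0 14;-1 0.002 0 0.03 0 0 21;-1 0.002 0 0.04 0 0 28;-1 0.002 0 0.05 0 0 35;-1 0.002 0 0.06 0 0 42;-1 0.002 0 0.07 0 0 49;-1 0.002 0 0.08 0 0 56;-1 0.002 0 0.09 0 0 63;-1 0.002 0 0.1 0 0 70;-1 0.002 0 0.11 0 0 77;-1 0.002 0 0.12 0 0 84")

```text
time_s: 8.93
eef_pos: [0.5431, -0.2114, 0.155]
eef_rot: [0.0, 0.675, 0.738, 0.0]
wrist_force: [0.3, -0.7, 0.4]
opening: 1.0
grasp_force: 0.0
```

>>> servo_tool(series="-1 0 0 0 0 0 5;-1 0 0 0 0 0 5;-1 0 0 0 0 0 5")

```text
time_s: 9.18
eef_pos: [0.5432, -0.2119, 0.1555]
eef_rot: [0.0, 0.703, 0.711, 0.0]
wrist_force: [0.6, 0.0, 0.4]
opening: 1.003
grasp_force: 0.0
```

```bash
python3 clip.py w6.png
```

```text
[[-0.0106, 0.9999, 0.0002, 0.5432], [0.9999, 0.0106, -0.0001, -0.2119], [-0.0001, 0.0002, -1.0, 0.1555], [0.0, 0.0, 0.0, 1.0]] 9.1833
orange 3207 [ 0.51704151 -0.25973822  0.01005004] [ 0.5824341  -0.19446751  0.10085547]
0.097 0.12 709 [ 0.5425 -0.2095  0.0987] ((543.014404296875, -210.512451171875), (51.86747360229492, 30.806682586669922), 0.7739097476005554)
0.085 0.1 1384 [ 0.5426 -0.2088  0.0949] ((543.0752563476562, -210.36866760253906), (52.04349136352539, 30.95476722717285), 0.9465739130973816)
0.07 0.085 736 [ 0.5423 -0.2086  0.0777] ((543.536865234375, -210.89016723632812), (40.79703140258789, 31.944149017333984), 0.9477213621139526)
0.04 0.07 897 [ 0.5425 -0.2081  0.0611] ((542.8557739257812, -210.97215270996094), (32.29846954345703, 32.0864143371582), 1.0153378248214722)
tray [ 0.53047181 -0.19241873  0.00460992] ((533.8733520507812, -205.0979461669922), (127.07050323486328, 107.47025299072266), 8.41594409942627)
[254 223]
```

View pics/w6.png

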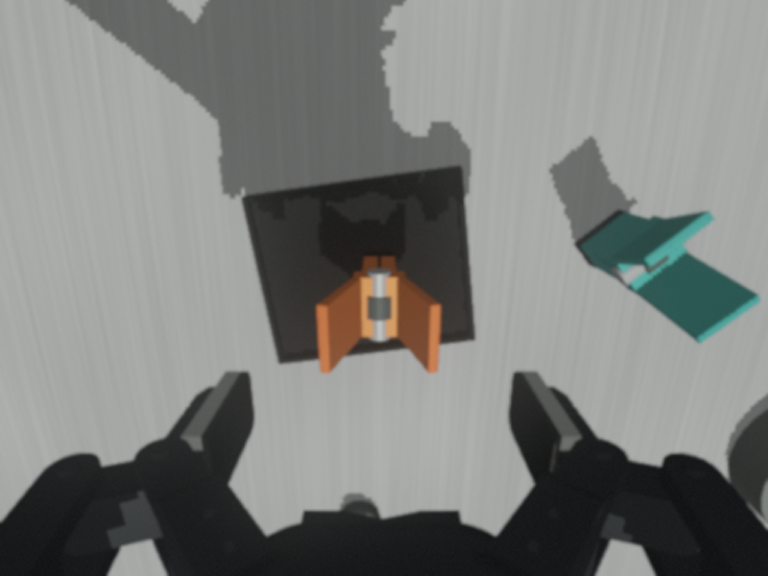

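The clip is centred between the fingers at (380,310), with its handles at (320,335) and (437,335), and it is aligned. Next I descend and squeeze.

>>> servo_tool(series="-1 0.001 0 0.02 0 0 0;-1 0.001 0 0.04 0 0 0;-1 0.001 0 0.055 0 0 0;-1 0.001 0 0.065 0 0 0;-1 0.001 0 0.065 0 0 0;-1 0.001 0 0.065 0 0 0")

```text
time_s: 9.73
eef_pos: [0.543, -0.2119, 0.0904]
eef_rot: [-0.0, 0.704, 0.71, -0.0]
wrist_force: [0.6, -1.1, 0.8]
opening: 0.996
grasp_force: 0.0
```

>>> servo_tool(series="-0.5 0 0 0 0 0 0;0 0 0 0 0 0 0;0.3 0 0 0 0 0 0;0.6 0 0 0 0 0 0;1 0 0 0 0 0 0;1 0 0 0 0 0 0;1 0 0 0 0 0 0;1 0 0 0 0 0 0;1 0 0 0 0 0 0")

```text
time_s: 10.48
eef_pos: [0.5428, -0.2136, 0.0946]
eef_rot: [0.001, 0.704, 0.71, -0.001]
wrist_force: [-13.6, 0.7, 28.8]
opening: 0.295
grasp_force: 56.5
```

>>> servo_tool(series="1 0 0 -0.01 0 0 0;1 0 0 -0.03 0 0 0;1 0 0 -0.06 0 0 0;1 0 0 -0.09 0 0 0;1 0 0 -0.12 0 0 0;1 0 0 -0.15 0 0 0;1 0 0 -0.17 0 0 0;1 0 0 -0.17 0 0 0;1 0 0 -0.17 0 0 0")

```text
time_s: 11.23
eef_pos: [0.5435, -0.2124, 0.2617]
eef_rot: [0.002, 0.705, 0.709, 0.0]
wrist_force: [-0.7, -0.8, -1.3]
opening: 0.251
grasp_force: 65.3
```

```bash
cat > held.py <<'E'
from h import *
T,o=tool();print(T.round(4).tolist(),o["time_s"],o["opening"])
c=cam("wrist");P=pts(c);H=cv2.cvtColor(c["img"],cv2.COLOR_RGB2HSV)
m=(H[...,0]>4)&(H[...,0]<18)&(H[...,1]>130)
Q=(P[m]-T[:3,3])@T[:3,:3]; Q=Q[(abs(Q[:,0])<.06)&(abs(Q[:,1])<.04)&(Q[:,2]<.12)&(Q[:,2]>-.04)]
print(len(Q),Q.min(0),Q.max(0))
for lo in np.arange(-.02,.1,.01):
    p=Q[(Q[:,2]>=lo)&(Q[:,2]<lo+.01)]
    if len(p)>4: print(lo.round(3),len(p),np.percentile(p,[1,50,99],axis=0).round(4)[:,:2].T.tolist())
save("w7.png",c["img"],1.5)
s=cam("scene");save("s7.png",s["img"],1.5)
u=proj(s,T[:3,3])[0].astype(int);print(u)
save("s7c.png",s["img"][u[1]-40:u[1]+70,u[0]-70:u[0]+70],4)
E
python3 held.py
```

```text
[[-0.0064, 1.0, 0.0028, 0.5435], [1.0, 0.0064, -0.0017, -0.2124], [-0.0017, 0.0028, -1.0, 0.2617], [0.0, 0.0, 0.0, 1.0]] 11.2333 0.2510595522062295
3936 [-0.01430788 -0.01950952 -0.00994019] [0.018464   0.02254508 0.08274331]
-0.01 1375 [[-0.0134, 0.0046, 0.0176], [-0.0098, -0.0054, 0.0119]]
0.0 251 [[-0.0114, 0.0172, 0.0181], [-0.0094, -0.0055, 0.0119]]
0.01 232 [[0.003, 0.0173, 0.018], [-0.0103, 0.0076, 0.0124]]
0.02 204 [[-0.005, 0.0173, 0.0181], [-0.0104, -0.0057, 0.0125]]
0.03 847 [[-0.0134, 0.0079, 0.018], [-0.01, -0.0011, 0.0122]]
0.04 222 [[0.0045, 0.0175, 0.0182], [-0.0132, -0.0053, 0.0155]]
0.05 142 [[0.0143, 0.0176, 0.0181], [-0.0132, -0.0049, 0.0151]]
0.06 282 [[-0.0094, 0.0157, 0.0182], [-0.0165, -0.0058, 0.0187]]
0.07 346 [[-0.0106, 0.0101, 0.0182], [-0.0193, 0.0135, 0.0217]]
0.08 35 [[-0.01, 0.0088, 0.018], [-0.0171, 0.0222, 0.0225]]
[158 142]
```

```bash
python3 -c "
import cv2,numpy as np
a=cv2.imread('pics/w7.png');b=cv2.imread('pics/s7c.png');print(a.shape,b.shape)
a=cv2.resize(a[:, 150:620],(400,490));b=cv2.resize(b,(400,314));o=np.zeros((490,800,3),np.uint8);o[:,:400]=a;o[:314,400:]=b;cv2.imwrite('pics/c7.png',o)"
```

```text
(576, 768, 3) (440, 560, 3)
```

View pics/c7.png

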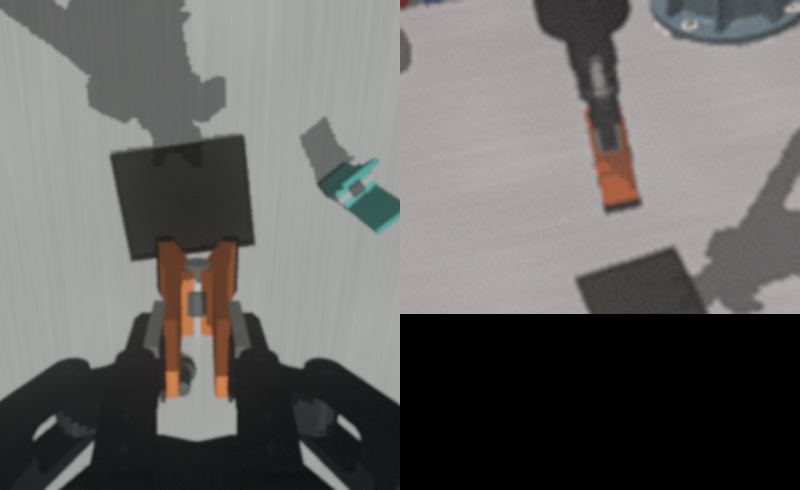

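The left half of the view shows the clip squeezed, with its handles parallel at (172,380) and (222,380) and its jaws spread at (170,250) and (228,250). The right half shows it hanging upright in the gripper, clear of the tray. Now I carry it above the card.

>>> servo_tool(series="1 0.01 0.0 -0.02 0 0 0;1 0.04 0.005 -0.04 0 0 0;1 0.075 0.01 -0.05 0 0 0;1 0.11 0.015 -0.05 0 0 0;1 0.145 0.02 -0.05 0 0 0;1 0.18 0.025 -0.05 0 0 0.5;1 0.215 0.03 -0.05 0 0 1;1 0.25 0.035 -0.05 0 0 1;1 0.285 0.04 -0.05 0 0 1;1 0.32 0.045 -0.05 0 0 1;1 0.35 0.05 -0.05 0 0 1;1 0.364 0.052 -0.05 0 0 1")

```text
time_s: 12.33
eef_pos: [0.5917, 0.156, 0.3076]
eef_rot: [-0.002, 0.71, 0.704, -0.001]
wrist_force: [-0.7, -0.3, -1.3]
opening: 0.247
grasp_force: 65.3
```

>>> servo_tool(series="1 0 0 0 0 0 0;1 0 0 0 0 0 0;1 0 0 0 0 0 0;1 0 0 0 0 0 0")

```text
time_s: 12.67
eef_pos: [0.5925, 0.1508, 0.3096]
eef_rot: [-0.0, 0.712, 0.703, -0.001]
wrist_force: [0.7, 0.8, -0.7]
opening: 0.255
grasp_force: 65.3
```

```bash
cat > fin.py <<'E'
from h import *
from meas import masks
T,o=tool();print(T.round(4).tolist(),o["time_s"],o["opening"],o["grasp_force"],o["wrist_force"])
c=cam("wrist");P=pts(c);H=cv2.cvtColor(c["img"],cv2.COLOR_RGB2HSV);M=masks(c["img"])
X=P.reshape(-1,3);t=lambda q:(q-T[:3,3])@T[:3,:3]
org=((H[...,0]>4)&(H[...,0]<18)&(H[...,1]>130))
k=(abs(X[:,0]-.594)<.02)&(X[:,2]>.144)&(X[:,2]<.156)&(abs(X[:,1]-.155)<.06)&~org.ravel()
q=X[k];print("edge world",len(q),np.median(q,0).round(4),q.min(0).round(4),q.max(0).round(4))
if len(q)>9: print(cv2.minAreaRect((q[:,:2]*1000).astype(np.float32)));print("edge tool",np.median(t(q),0).round(4),t(q).min(0).round(4),t(q).max(0).round(4))
q=P[M["blue"]];q=q[(abs(q[:,0]-.594)<.02)&(q[:,2]>.1)&(abs(q[:,1]-.155)<.06)]
if len(q): print("blue",len(q),q.min(0).round(4),q.max(0).round(4),"tool",t(q).min(0).round(4),t(q).max(0).round(4))
Q=t(P[org]);Q=Q[(abs(Q[:,0])<.06)&(abs(Q[:,1])<.04)&(Q[:,2]<.12)&(Q[:,2]>-.04)]
print("clip",Q.min(0).round(4),Q.max(0).round(4))
for lo in(-.015,.055,.065,.075,.08):
    p=Q[(Q[:,2]>=lo)&(Q[:,2]<lo+.01)]
    if len(p)>4: print(round(lo,3),len(p),np.percentile(p,[1,50,99],axis=0).round(4)[:,:2].T.tolist())
for n in("scene","top"):
    s=cam(n);P=pts(s);X=P.reshape(-1,3);M=masks(s["img"])
    q=P[M["blue"]];q=q[(abs(q[:,0]-.594)<.03)&(q[:,2]>.1)&(abs(q[:,1]-.155)<.06)]
    if len(q):print(n,"blue",len(q),q.mean(0).round(4),q.min(0).round(4),q.max(0).round(4))
    q=P[M["orange"]];q=q[(abs(q[:,0]-.594)<.06)&(abs(q[:,1]-.155)<.06)&(q[:,2]>.1)]
    if len(q):print(n,"orange",len(q),q.mean(0).round(4),q.min(0).round(4),q.max(0).round(4))
E
python3 fin.py
```

```text
[[0.0128, 0.9999, -0.0011, 0.5925], [0.9999, -0.0128, -0.0005, 0.1508], [-0.0005, -0.0011, -1.0, 0.3096], [0.0, 0.0, 0.0, 1.0]] 12.6667 0.2546977207412286 65.32666683197021 [ 0.6801657   0.81644809 -0.72802874]
edge world 308 [0.595  0.1641 0.15  ] [0.5925 0.1318 0.1457] [0.597  0.1985 0.1523]
((594.6964721679688, 165.11947631835938), (66.70520782470703, 3.927555561065674), 89.44470977783203)
edge tool [0.0134 0.0022 0.1596] [-0.0189  0.0003  0.1573] [0.0478 0.0042 0.164 ]
blue 67 [0.5936 0.1401 0.1486] [0.5957 0.1644 0.1516] tool [-0.0106  0.0012  0.158 ] [0.0137 0.0032 0.1611]
clip [-0.0142 -0.0195 -0.0119] [0.0186 0.0224 0.0822]
-0.015 824 [[-0.0128, 0.0037, 0.0174], [-0.0098, 0.0078, 0.0118]]
0.055 166 [[0.0074, 0.0176, 0.0183], [-0.0149, -0.0059, 0.017]]
0.065 343 [[-0.0104, 0.0094, 0.0181], [-0.018, -0.0085, 0.0202]]
0.075 180 [[-0.0112, 0.0087, 0.0182], [-0.0194, 0.018, 0.0224]]
0.08 27 [[-0.0109, 0.0012, 0.0181], [-0.0163, 0.0222, 0.0224]]
scene blue 11 [0.5963 0.1515 0.144 ] [0.5945 0.1436 0.1269] [0.5982 0.1603 0.15  ]
scene orange 201 [0.6041 0.1458 0.2625] [0.5838 0.1339 0.2281] [0.6144 0.1638 0.3162]
```

>>> servo_tool(series="1 0.001 0.001 0.01 0 0 0;1 0.001 0.001 0.02 0 0 0;1 0.001 0.001 0.03 0 0 0;1 0.001 0.001 0.04 0 0 0;1 0.001 0.001 0.05 0 0 0;1 0.001 0.001 0.06 0 0 0;1 0.001 0.001 0.068 0 0 0;1 0.001 0.001 0.076 0 0 0;1 0.001 0.001 0.084 0 0 0;1 0.001 0.001 0.09 0 0 0;1 0.001 0.001 0.093 0 0 0;1 0.001 0.001 0.093 0 0 0")

```text
time_s: 13.82
eef_pos: [0.5933, 0.1533, 0.2164]
eef_rot: [-0.0, 0.711, 0.703, -0.0]
wrist_force: [-0.3, -0.0, -1.4]
opening: 0.249
grasp_force: 65.3
```

>>> servo_tool(series="1 0 0 0 0 0 0;1 0 0 0 0 0 0;1 0 0 0 0 0 0;1 0 0 0 0 0 0;1 0 0 0 0 0 0;1 0 0 0 0 0 0")

```text
time_s: 14.32
eef_pos: [0.5937, 0.1533, 0.2175]
eef_rot: [0.0, 0.711, 0.703, 0.0]
wrist_force: [-0.3, -0.4, -1.6]
opening: 0.248
grasp_force: 65.3
```

```bash
python3 fin.py
```

```text
[[0.0111, 0.9999, 0.0004, 0.5937], [0.9999, -0.0111, 0.0, 0.1533], [0.0, 0.0004, -1.0, 0.2175], [0.0, 0.0, 0.0, 1.0]] 14.3167 0.24806253551629512 65.32654166221619 [-0.31902355 -0.36729195 -1.64510546]
edge world 434 [0.5952 0.1793 0.1498] [0.5759 0.1083 0.1443] [0.6053 0.1985 0.1556]
((590.24658203125, 153.99435424804688), (89.5849609375, 24.752172470092773), 81.52932739257812)
edge tool [0.026  0.0012 0.0677] [-0.0449 -0.0178  0.0619] [0.0453 0.0113 0.0732]
clip [-0.0143 -0.0205 -0.01  ] [0.0183 0.0229 0.0827]
-0.015 795 [[-0.0126, 0.0038, 0.0172], [-0.0098, 0.0079, 0.0118]]
0.055 188 [[0.0021, 0.0176, 0.0182], [-0.015, 0.0071, 0.0171]]
0.065 368 [[-0.0108, 0.0105, 0.0182], [-0.018, 0.0016, 0.0201]]
0.075 246 [[-0.0112, 0.0082, 0.0181], [-0.0202, 0.0161, 0.0228]]
0.08 69 [[-0.0102, 0.0063, 0.0182], [-0.0204, 0.022, 0.0229]]
scene orange 147 [0.6062 0.1483 0.1679] [0.5828 0.1361 0.1353] [0.6164 0.1688 0.2387]
```

>>> servo_tool(series="1 -0.001 0 0.0005 0 0 0;1 -0.002 0 0.001 0 0 0;1 -0.002 0 0.001 0 0 0;1 -0.002 0 0.001 0 0 0;1 -0.002 0 0.001 0 0 0;1 -0.002 0 0.001 0 0 0")

```text
time_s: 14.97
eef_pos: [0.5937, 0.1513, 0.2163]
eef_rot: [0.0, 0.711, 0.703, 0.0]
wrist_force: [0.1, -0.3, -0.8]
opening: 0.249
grasp_force: 65.3
```

```bash
python3 fin.py | grep -v scene | cut -c1-220 && python3 -c "
from bench import ctrl
o=ctrl.get_obs();print(o['wrist_force'],o['torque'],o['dq'].max() if hasattr(o['dq'],'max') else o['dq'])
print(ctrl.hand_in())"
```

```text
[[0.0111, 0.9999, 0.0, 0.5937], [0.9999, -0.0111, -0.0, 0.1513], [-0.0, 0.0, -1.0, 0.2163], [0.0, 0.0, 0.0, 1.0]] 14.9667 0.24850001527694351 65.32646656036377 [ 0.11180654 -0.32474234 -0.84032773]
edge world 400 [0.5952 0.1778 0.1499] [0.5766 0.1084 0.144 ] [0.6044 0.1984 0.156 ]
((590.3973999023438, 154.02926635742188), (89.56510925292969, 23.387004852294922), 81.97667694091797)
edge tool [0.0266 0.0012 0.0664] [-0.0428 -0.0169  0.0603] [0.0471 0.0105 0.0722]
clip [-0.0145 -0.0205 -0.0129] [0.0184 0.0229 0.0833]
-0.015 764 [[-0.0126, 0.0036, 0.0175], [-0.0098, 0.0077, 0.0118]]
0.055 184 [[0.012, 0.0176, 0.0182], [-0.0149, 0.0013, 0.0168]]
0.065 369 [[-0.0105, 0.0104, 0.0182], [-0.018, 0.0103, 0.0201]]
0.075 237 [[-0.0109, 0.0091, 0.0183], [-0.0202, 0.017, 0.0229]]
0.08 67 [[-0.0104, 0.0072, 0.0182], [-0.0203, 0.022, 0.0229]]
[-0.36452782 -0.48185712 -1.95353724] [ 0.05192512 -0.00311544 -0.02109776] 0.001202308028225509
the job is handed in; nothing more can be done
None
```

The job is handed in at about 15 s: the collar is turned to its stop, just past the green mark, and the gripper is holding the clip squeezed open over the card edge at the blue mark, centred and, from the force readings, not touching the card (checked by measurement, not by a final picture); the tee, tub and union were never approached.

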